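# Reset the kiln interlock with both blue keys, then switch on

## Robot

A 6-joint arm with a two-finger parallel gripper is mounted at the origin on the work surface; the furniture and walls round the work are solid. World frame = base frame: x ahead of the robot, y to its left, z up, the work surface at z = 0. Lengths are in m, angles in rad, forces in N, time in s.
With the tool pointing down it reaches from about 0.25 to 0.85 m from the base axis. Payload 12.5 kg.
Tool frame: the origin (TCP) lies between the finger pads; the fingertips stand tip_reach ahead of it and the grasp point (between the pads) lies 5 mm behind it (tip_reach is the distance from the TCP to the fingertips, in m); z points along the fingers, y is the direction in which the jaws open and shut (so a half turn about z gives the same grasp; the last joint's range is limited). The gripper opens to 93 mm and grips with 3 to 60 N. Pads are 15 mm wide; open, the fingers measure 128 mm over their backs; the gripper's body (75 mm by 188 mm) begins 65 mm behind the grasp point.
Start: joints at [-1.326, 0.351, 1.652, -0, 1.139, -0.085], TCP at [0.178, -0.52, 0.233] pointing down, gripper open.
Joint ranges: [-2.75, 2.75], [-0.79, 2.1], [0.01, 2.65], [-1.57, 4.71], [0.07, 3.14], [-2.87, 2.87]. Speed limits (rad/s): [2.22, 2.22, 2.79, 3.14, 3.14, 3.14].

## Interface

Orientations are given as a rotation vector (axis times angle).
In Python, from cell import * gives the robot as it stands.
- The arm moves only by the shell command python3 -m pendant 'ROWS' [FORCE]. ROWS is JSON, a list of rows, each a list of 3 entries, a list of its own where there are three numbers: the shift along the tool's x, y, z in cm, then the turn, a rotation vector about the tool's x, y, z in rad, then the opening, from 0 (shut) to 1 (fully open). A call has exactly 5 rows; each row is the pose to reach, as a shift and turn from the pose commanded when the call began, along the tool's axes at that moment; what a row does not reach only later rows make up. A row lasts 1/8 s, in which the tool goes at most 62.5 mm and 10.7 degrees, less where a joint would pass 70% of its speed; a pose out of reach is approached as far as the arm can. A call with a gripper value outside its range is refused whole. The fingers move at their own pace and stop on an object; FORCE is the grip in N (left out, the last holds). Time passes only in rows, so rows that repeat a pose let the fingers close, or fill a call up. It gives the time, the measured TCP pose, the force and the opening at its end, in the units of the state.
- observe(): the state, without advancing time (a new reading comes with each control period).
- capture(name): name is "scene" or "side" or "wrist"; returns (picture, depth): 384x512x3 uint8, red, green, blue; 384x512 float32, m along the optical axis (not along the pixel's ray), 0 where there is no reading.
- camera_info(name): a dict with "fovy" (degrees; the focal length in pixels is half the picture's height over the tangent of half this angle, whatever the lens; pixels are square), "cx", "cy" (the principal point, pixels), "D" ([k1, k2, p1, p2, k3] as OpenCV has them; the pictures are not rectified), "extrinsics" (4x4, takes a point from camera to world coordinates). Camera axes: x right, y down, z forward; pixel columns grow to the right and rows downward; lengths in m; the calibration is good to about 2 mm. A picture is of the moment at which its call begins: read the wrist's pose just before it. camera_info takes no time and is no camera call; for the wrist camera it gives the pose at the moment of the call.
- close_job(): hands the job in, once; it reports no verdict.
Trained networks look in the newest picture that a camera, given by its name, has taken for a name from the list of things; names that differ only in an ending like _2 or _b are one class to them, and where a whole thing is asked for, a point or a joint stands for the part that bears it (a point fixed in the world has none). Each returns a list of dicts, best first, with "score" (0 to 1); they miss things now and then, are a little off and sometimes report something else, mostly with a low value. They report only what shows in the picture. A call takes as long as a camera call. They do not tell look-alikes from the thing itself.
- boxes_of(thing, camera): "centre" ([x, y, z] in m, in the coordinates of the camera as it stood for that picture, good to about 4 mm: the middle of the surface that is visible of it).
The state is a dict: "t": time; "joint_pos": joint angles; "dq": joint speeds; "effort": joint torques, N m; "tool_pos": TCP position; "ee_rot": TCP orientation; "wrist_force": force on the tool from outside, world axes, zero at the start; "torque": the same for the moment, N m; "grip_width": finger opening in m.
Only numpy, scipy, OpenCV 4.12 (cv2) and the standard library are available. Lean on these libraries where they do the work, as an engineer would, in place of code of your own. Each camera call takes 0.05 s, during which the arm holds its last target.

## Task

The kiln's safety interlock has tripped. On the grey control box, press the two blue buttons down together, one fingertip on each, hold both fully down for three seconds and let go; only after that, push the white-knobbed toggle on the green box fully over to its far side. Do not press the red stop button, leave the toggle alone until the blue buttons are released, and leave the jar, the stamp and the mug standing where they are.

Things in the scene. Friction and masses are not known exactly. Their poses are not given: they have to be found in the camera images.
- reset_box: Fixed grey cast control box, 130 x 124 mm, lid 46 mm above the work surface. Origin: centre of its underside, on the work surface. Its x axis points to its far side, y to its left, z up. The two blue buttons stand side by side at x = +20 mm, y = +28 and -28 mm, the red stop button in front of them at x = -40 mm, y = 0. Its place and yaw vary, and it may stand left or right of the green box.
- blue_left_top (a point): Centre of the top face of the left blue button (a flat round cap, 28 mm across; at rest its top is 70 mm above the work surface and 10 mm above its black collar, which is 44 mm across; the two caps are 56 mm apart centre to centre). Moves down with the button.
- blue_right_top (a point): Centre of the top face of the right blue button, the same as the left one.
- blue_left (a joint): Travel of the left blue button in m: 0 released, 0.006 fully down; sprung back. It starts to move at 1.5 N and is fully down at 5 N, so the pair takes 10 N.
- blue_right (a joint): Travel of the right blue button in m: 0 released, 0.006 fully down; the same spring.
- stop_button_top (a point): Top centre of the red mushroom stop button, 38 mm across, about 79 mm above the work surface. Not to be pressed.
- stop_button (a joint): Travel of the red stop button in m: 0 released, 0.005 fully down; sprung back.
- start_box: Fixed green cast control box, 130 mm (x) x 90 mm (y), lid 46 mm above the work surface. Origin: centre of its underside, on the work surface. Its x axis points to its far side, y to its left, z up. It carries a toggle lever on a black block (70 x 50 x 25 mm, its top 71 mm above the work surface) whose pivot is at x = +10 mm, y = 0, 68 mm above the work surface. Its place and yaw vary.
- toggle_tip (a point): Centre of the toggle's white ball knob, 26 mm in diameter, 55 mm from the pivot on a 10 mm steel rod. With the toggle off it leans to the near side (about 26 mm to the box's -x from the pivot, 116 mm above the work surface); moves with the lever.
- toggle (a joint): Angle of the toggle about the box's y axis in rad: 0 leaning to the near side (off), 0.5 upright, 1.0 leaning fully to the far side (+x of the green box, on). It stays where it is left; about 1.5 N at the knob moves it. It starts between 0 and 0.15.
- glaze_jar: Loose green-labelled screw-cap jar with a white cap, 47 mm across, 60 mm tall; origin at the centre of its underside. Leave standing.
- wood_stamp: Loose turned wooden stamp, 26 mm across, 67 mm tall; origin at the centre of its underside. Leave standing.
- red_mug: Loose red mug, 74 x 106 mm with its handle, 82 mm tall; origin at the centre of its underside. Leave standing.
Mind the look-alikes: they are no part of the job. Of the things that look like the red_mug, take the one that is farthest from the robot's base at the start.

How it is judged:
By the outcome, as a careful person would: the job done as asked, in the order asked, and still so for the second after the job is handed in, with the robot touching nothing.
It also fails if it takes over 53 s, if anything falls off the work surface, if the arm or the gripper's body presses on something with over 40 N, if the wrist force passes 120 N, or if a joint passes its speed limit or range.

## Working session

There is one attempt and no reset: what is moved stays moved. The work goes in short steps, Python scripts to look and compute and a shell command to move; the robot and the scene stay as the last step left them, time stands still between calls to the robot, and variables do not carry over. Pictures are saved under pics/ and viewed, and the job is handed in when it is done.

```bash
ls; mkdir -p pics; python3 - <<'E'
from cell import *
import cv2,numpy as np,pickle
s=observe(); print({k:np.round(v,3).tolist() for k,v in s.items()})
try: print(tip_reach)
except Exception as e: print(e)
for n in ["scene","side","wrist"]:
    ci=camera_info(n); p,d=capture(n)
    print(n,ci['fovy'],ci['cx'],ci['cy'],ci['D'],np.round(ci['extrinsics'],3).tolist())
    cv2.imwrite(f"pics/{n}0.png",p[:,:,::-1]); pickle.dump((p,d,ci),open(f"{n}0.pkl","wb"))
    if n!="wrist":
      for t in ["reset_box","blue_left_top","stop_button_top","start_box","toggle_tip","red_mug","glaze_jar","wood_stamp"]:
        for r in boxes_of(t,n)[:4]:
            c=np.array(r['centre']); w=ci['extrinsics']@np.r_[c,1]
            K=192/np.tan(np.radians(ci['fovy']/2))
            px=cv2.projectPoints(c.reshape(1,3),np.zeros(3),np.zeros(3),np.array([[K,0,ci['cx']],[0,K,ci['cy']],[0,0,1]]),np.array(ci['D']))[0].ravel()
            print(n,t,round(r['score'],2),np.round(w[:3],3),px.round())
print(observe()['t'])
E
```

```text
pics
{'t': 0.0, 'joint_pos': [-1.326, 0.351, 1.652, -0.0, 1.139, -0.085], 'dq': [-0.001, -0.001, 0.001, -0.0, -0.001, 0.002], 'effort': [-0.002, -49.733, -28.526, 0.07, 0.026, -0.0], 'tool_pos': [0.178, -0.52, 0.232], 'ee_rot': [-3.098, -0.515, 0.0], 'wrist_force': [0.039, 1.066, -0.088], 'torque': [-0.051, -0.042, -0.021], 'grip_width': 0.093}
0.014
scene 42.98156010422814 254.70155024214728 204.07011092541703 [-0.04894724  0.          0.          0.          0.        ] [[-0.777, -0.476, 0.413, -0.201], [-0.63, 0.585, -0.51, 0.777], [0.001, -0.656, -0.754, 1.193], [0.0, 0.0, 0.0, 1.0]]
scene reset_box 0.65 [0.463 0.229 0.045] [196. 244.]
scene blue_left_top 0.44 [0.505 0.237 0.073] [183. 233.]
scene start_box 0.64 [ 0.442 -0.202  0.045] [289. 167.]
scene start_box 0.53 [ 0.431 -0.219  0.124] [297. 148.]
scene toggle_tip 0.52 [ 0.432 -0.217  0.121] [296. 149.]
scene red_mug 0.95 [0.307 0.155 0.055] [253. 253.]
scene red_mug 0.6 [0.466 0.419 0.054] [146. 285.]
scene glaze_jar 0.7 [0.485 0.181 0.073] [201. 224.]
scene glaze_jar 0.59 [0.39  0.019 0.05 ] [260. 212.]
scene wood_stamp 0.68 [0.485 0.184 0.074] [200. 225.]
side 56.70691635025669 262.19120376126887 192.35224796859754 [-0.04812679  0.          0.          0.          0.        ] [[0.938, 0.16, -0.306, 0.77], [0.345, -0.473, 0.811, -0.95], [-0.015, -0.866, -0.499, 0.694], [0.0, 0.0, 0.0, 1.0]]
side reset_box 0.67 [0.49  0.175 0.043] [299. 189.]
side start_box 0.71 [ 0.469 -0.253  0.047] [251. 259.]
side red_mug 0.74 [0.481 0.38  0.056] [310. 163.]
side red_mug 0.56 [0.312 0.13  0.055] [250. 184.]
side glaze_jar 0.59 [ 0.404 -0.008  0.038] [260. 211.]
side wood_stamp 0.66 [ 0.391 -0.362  0.033] [208. 282.]
wrist 71.75395064894607 255.67352750489016 190.82125233329992 [-0.00660869  0.          0.          0.          0.        ] [[0.323, -0.902, -0.285, 0.259], [-0.946, -0.308, -0.099, -0.493], [0.002, 0.302, -0.953, 0.385], [0.0, 0.0, 0.0, 1.0]]
0.95
```

```bash
python3 - <<'E'
import cv2,numpy as np
a=cv2.imread("pics/scene0.png");b=cv2.imread("pics/side0.png")
cv2.imwrite("pics/scene0b.png",cv2.resize(a[100:340,80:400],None,fx=2.5,fy=2.5,interpolation=2))
cv2.imwrite("pics/side0b.png",cv2.resize(b[120:330,160:400],None,fx=2.8,fy=2.8,interpolation=2))
E
```

```text
(no output)
```

View pics/scene0b.png

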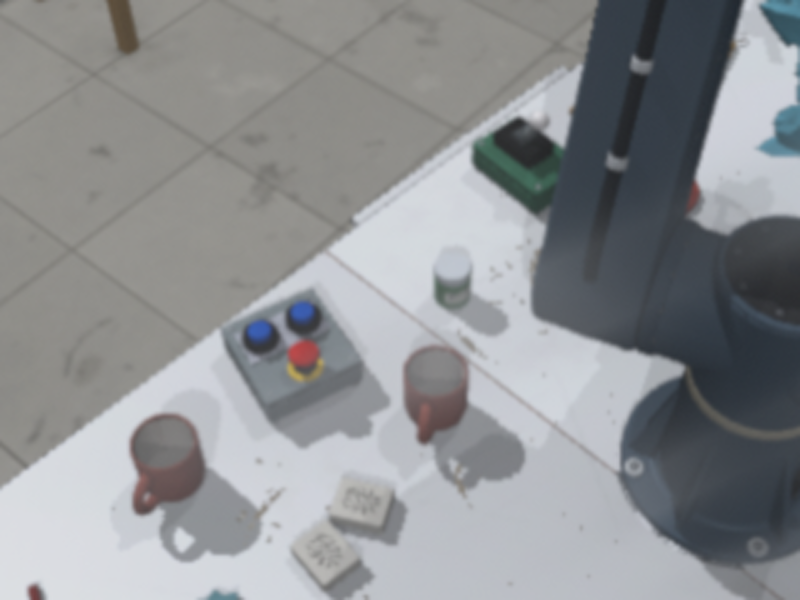

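View pics/side0b.png

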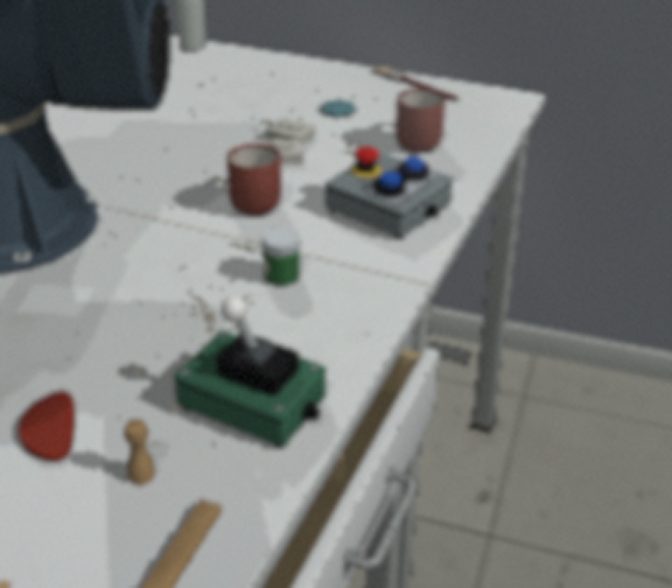

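View pics/scene0.png

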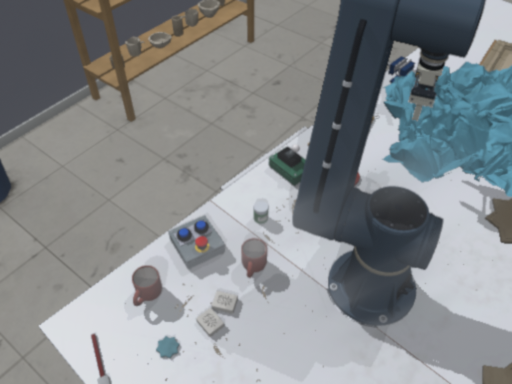

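Seen in the pictures:
- **Grey box:** the blue caps are at scene px (184,234) and (201,226), with the red stop at (202,243) in front of them.
- **Green box:** scene px (289,163). In the side view its white knob is at about (243,230).
- **Mugs:** one at scene (254,255) and one at (147,284). The farther one is the red_mug, and I'll touch neither.
- **Jar:** scene (261,210).
- **Stamp:** side (209,283).
- **Possible mix-ups:** the red stop against the blue caps, and the jar's white cap against the white knob.

Next I'll measure by colour and depth from both views.

```bash
cat > h.py <<'E'
import cv2,numpy as np,pickle
def K(ci):
    f=192/np.tan(np.radians(ci['fovy']/2)); return np.array([[f,0,ci['cx']],[0,f,ci['cy']],[0,0,1.]])
def ray(px,ci):
    u=cv2.undistortPoints(np.array(px,float).reshape(1,1,2),K(ci),np.array(ci['D'])).ravel()
    E=np.array(ci['extrinsics']); d=E[:3,:3]@np.r_[u,1]; return E[:3,3],d
def atz(px,ci,z):
    o,d=ray(px,ci); return o+d*(z-o[2])/d[2]
def atd(px,d_,ci):
    o,d=ray(px,ci); return o+d*d_
def tri(p1,c1,p2,c2):
    o,d=ray(p1,c1);q,e=ray(p2,c2)
    A=np.c_[d,-e]; t=np.linalg.lstsq(A,q-o,rcond=None)[0]
    a=o+d*t[0];b=q+e*t[1]; return (a+b)/2,np.linalg.norm(a-b)
def blobs(p,kind,amin=10):
    h=cv2.cvtColor(p,cv2.COLOR_RGB2HSV); H,S,V=h[...,0],h[...,1],h[...,2]
    m={'blue':(H>105)&(H<130)&(S>130)&(V>60),'red':((H<6)|(H>174))&(S>160)&(V>110)}[kind].astype(np.uint8)
    n,l,s,c=cv2.connectedComponentsWithStats(m)
    return [(s[i],c[i],l==i) for i in range(1,n) if s[i][4]>=amin]
E
python3 - <<'E'
from h import *
for n in ["scene","side"]:
    p,d,ci=pickle.load(open(n+"0.pkl","rb"))
    for k in ["blue","red"]:
        for s,c,m in blobs(p,k):
            z=[atd((x,y),d[y,x],ci) for y,x in zip(*np.nonzero(m)) if d[y,x]>0]
            z=np.array(z); print(n,k,s,c.round(1),atz(c,ci,.07).round(4),np.median(z,0).round(3),np.percentile(z[:,2],90).round(3))
E
python3 - <<'E'
import cv2
a=cv2.imread("pics/wrist0.png");cv2.imwrite("pics/w0b.png",a)
b=cv2.imread("pics/side0.png");cv2.imwrite("pics/side0c.png",cv2.resize(b[215:280,215:285],None,fx=8,fy=8,interpolation=2))
E
```

```text
scene blue [392  58  10   8  20] [395.9  61.6] [ 0.4519 -0.9581  0.07  ] [ 0.446 -0.937  0.078] 0.085
scene blue [402  63  11   9  43] [406.7  67.2] [ 0.398  -0.9499  0.07  ] [ 0.393 -0.935  0.077] 0.082
scene blue [196 221   9   8  55] [200.3 224.4] [0.4875 0.1808 0.07  ] [0.488 0.182 0.071] 0.073
scene blue [179 229   9   8  54] [183.1 232. ] [0.507 0.233 0.07 ] [0.508 0.233 0.07 ] 0.073
side blue [223 105   9   6  35] [227.  107.2] [-0.1735  0.9672  0.07  ] [-0.031  0.677  0.165] 0.173
side blue [305 176   6   5  23] [307.5 178.5] [0.5118 0.2156 0.07  ] [0.51  0.221 0.068] 0.07
side blue [296 182   8   5  36] [299.5 183.9] [0.4944 0.1651 0.07  ] [0.493 0.171 0.066] 0.07
side red [288 173   6   5  23] [290.5 174.7] [0.4428 0.2253 0.07  ] [0.446 0.214 0.076] 0.078
side red [168 265  17  18 171] [177.9 275. ] [ 0.3291 -0.3973  0.07  ] [ 0.287 -0.345  0.01 ] 0.011
```

View pics/w0b.png

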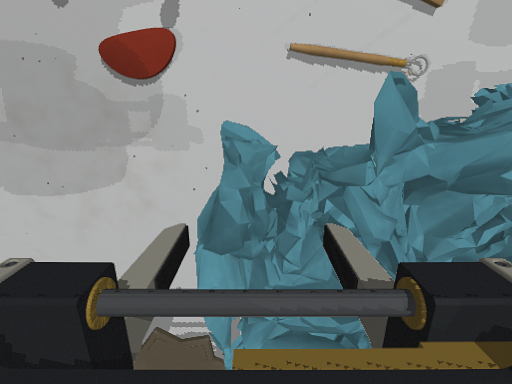

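View pics/side0c.png

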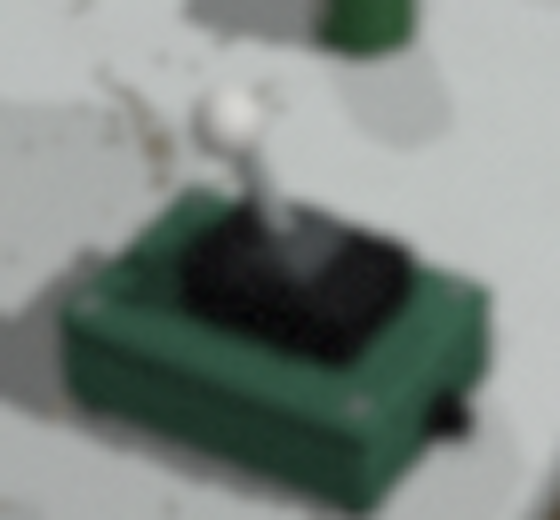

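```bash
cat > go.py <<'E'
import sys,numpy as np
from cell import *
from scipy.spatial.transform import Rotation as Ro
def go(target,yaw):
    # yaw: world angle of box x axis; want tool z down, tool x along +-box x
    s=observe(); R=Ro.from_rotvec(s['ee_rot']); p=np.array(s['tool_pos'])
    print('t',round(s['t'],3),'pos',p.round(4),'R',R.as_matrix().round(3).tolist(),'q',np.round(s['joint_pos'],2),'F',np.round(s['wrist_force'],1),'w',round(s['grip_width'],4))
    print('shift cm',(R.inv().apply(np.array(target)-p)*100).round(2))
    for sg in (1,-1):
        c,n=np.cos(yaw)*sg,np.sin(yaw)*sg
        T=Ro.from_matrix(np.array([[c,n,0],[n,-c,0],[0,0,-1]]))
        print('turn',sg,(R.inv()*T).as_rotvec().round(3))
if __name__=="__main__": go([float(v) for v in sys.argv[1:4]],float(sys.argv[4]))
E
python3 go.py 0.46 0.21 0.233 -0.34
```

```text
t 0.95 pos [ 0.1782 -0.5203  0.2326] R [[0.946, 0.324, 0.0], [0.324, -0.946, 0.0], [0.0, -0.0, -1.0]] q [-1.33  0.35  1.65  0.    1.14 -0.08] F [ 0.5 -1.  -0.1] w 0.0932
shift cm [ 5.032e+01 -5.997e+01 -3.000e-02]
turn 1 [-0.   -0.    0.67]
turn -1 [ 0.    -0.    -2.472]
```

```bash
python3 - <<'E'
from h import *
p,d,ci=pickle.load(open("wrist0.pkl","rb"))
for px in [(235,130),(265,140),(395,80),(390,100),(350,160),(290,170),(220,230),(490,95)]:
    print(px,atd(px,d[px[1],px[0]],ci).round(3))
E
python3 go.py 0.445 0.225 0.243 -0.34
```

```text
(235, 130) [ 0.221 -0.476  0.015]
(265, 140) [ 0.221 -0.52   0.005]
(395, 80) [ 0.32  -0.601  0.136]
(390, 100) [ 0.301 -0.598  0.149]
(350, 160) [ 0.24  -0.609  0.097]
(290, 170) [ 0.204 -0.555  0.074]
(220, 230) [ 0.115 -0.498  0.103]
(490, 95) [ 0.373 -0.779  0.018]
t 0.95 pos [ 0.1782 -0.5203  0.2326] R [[0.946, 0.324, 0.0], [0.324, -0.946, 0.0], [0.0, -0.0, -1.0]] q [-1.33  0.35  1.65  0.    1.14 -0.08] F [ 0.5 -1.  -0.1] w 0.0932
shift cm [ 49.38 -61.87  -1.03]
turn 1 [-0.   -0.    0.67]
turn -1 [ 0.    -0.    -2.472]
```

```bash
python3 -m pendant '[[[4,-4.6,-1],[0,0,0],1],[[8,-9.2,-1],[0,0,0],1],[[12,-13.8,-1],[0,0,0],1],[[16,-18.4,-1],[0,0,0],1],[[18,-21,-1],[0,0,0],1]]'
python3 - <<'E'
from cell import *
from h import *
ci=camera_info("wrist"); p,d=capture("wrist"); cv2.imwrite("pics/w1.png",p[:,:,::-1]); pickle.dump((p,d,ci),open("w1.pkl","wb"))
for t in ["toggle_tip","start_box"]:
    for r in boxes_of(t,"wrist")[:3]:
        print(t,round(r['score'],2),(ci['extrinsics']@np.r_[r['centre'],1])[:3].round(4),cv2.projectPoints(np.array([r['centre']]),np.zeros(3),np.zeros(3),K(ci),np.array(ci['D']))[0].ravel().round())
E
```

```text
t: 1.58
tool_pos: [0.2809, -0.2612, 0.2428]
ee_rot: [3.098, 0.518, 0.001]
wrist_force: [-0.4, 0.4, 0.1]
grip_width: 0.0931
toggle_tip 0.64 [ 0.3873 -0.3507  0.0557] [352. 119.]
toggle_tip 0.57 [ 0.4334 -0.2252  0.1268] [273.  24.]
start_box 0.56 [ 0.4325 -0.2287  0.0422] [271.  47.]
```

View pics/w1.png

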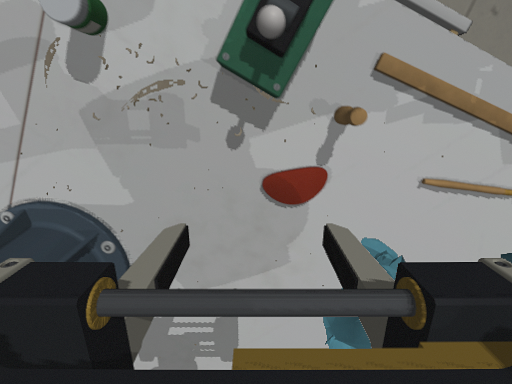

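The knob is at px (271,22) on the green box. The stamp is at (351,117), and the net mistook it for the knob. I'll get the box's yaw from its lid edges.

```bash
python3 - <<'E'
from h import *
p,d,ci=pickle.load(open("w1.pkl","rb"))
a=cv2.resize(p[0:120,190:350],None,fx=5,fy=5,interpolation=2)[:,:,::-1]; cv2.imwrite("pics/w1c.png",a)
E
```

```text
(no output)
```

View pics/w1c.png

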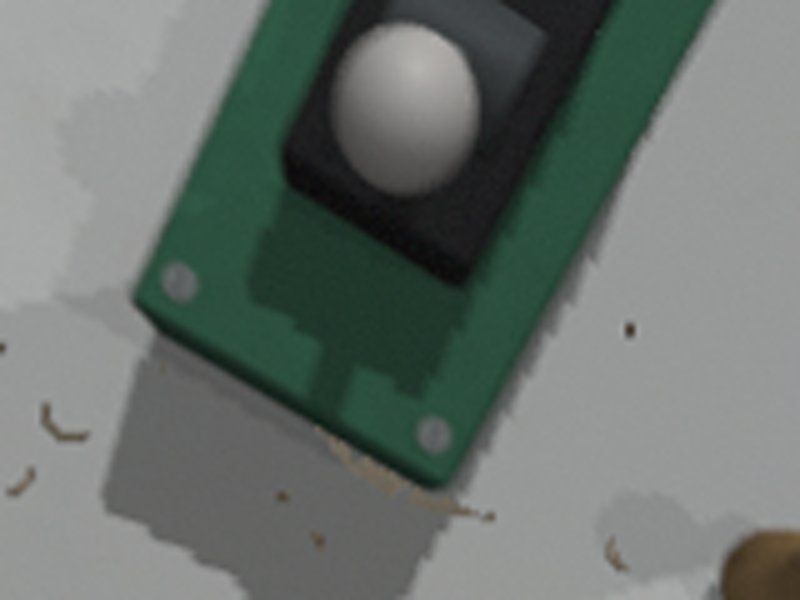

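```bash
python3 - <<'E'
from h import *
p,d,ci=pickle.load(open("w1.pkl","rb"))
P=[atz(x,ci,.046) for x in [(225.1,56.1),(276.3,86.3),(217,60),(277.4,97.6),(244,.5),(331,4)]]
for q in P: print(q.round(4))
v=P[0]-P[1]; print(np.linalg.norm(v), 'yaw', np.arctan2(-v[0],v[1]))
v=P[2]-P[3]; print(np.linalg.norm(v), 'yaw', np.arctan2(-v[0],v[1]))
v=P[4]-P[2]; print('yawx', np.arctan2(v[1],v[0]))
v=P[5]-P[3]; print('yawx', np.arctan2(v[1],v[0]))
k=(270.7,21.5); print('knob',atz(k,ci,.116), atd(k,d[21,271],ci))
h=cv2.cvtColor(p,cv2.COLOR_RGB2HSV)
c,s,y=0,0,0
s_,ds,cs=pickle.load(open("side0.pkl","rb"))
k2=(215+233/8-.5,215+120/8-.5); print('side',k2,tri(k,ci,k2,cs))
E
python3 go.py 0.445 0.225 0.243 -0.34
```

```text
[ 0.4047 -0.1806  0.046 ]
[ 0.3929 -0.2499  0.046 ]
[ 0.3975 -0.1726  0.046 ]
[ 0.381  -0.2557  0.046 ]
[ 0.4661 -0.1841  0.046 ]
[ 0.495  -0.2784  0.046 ]
0.07034449335489572 yaw -0.16811497798915456
0.08473922172594422 yaw -0.19554801955744244
yawx -0.16543669308573405
yawx -0.19591963179958233
knob [ 0.43732587 -0.22236215  0.116     ] [ 0.43371314 -0.22287813  0.12931985]
side (243.625, 229.5) (array([ 0.43742311, -0.22215005,  0.11707964]), np.float64(0.0009037654112479441))
t 1.725 pos [ 0.2808 -0.2626  0.2429] R [[0.945, 0.326, 0.0], [0.326, -0.945, -0.001], [0.0, 0.001, -1.0]] q [-0.87  0.03  2.03 -0.    1.09  0.37] F [-0.5 -0.1  0.8] w 0.0932
shift cm [ 3.142e+01 -4.074e+01 -3.000e-02]
turn 1 [ 0.001 -0.     0.672]
turn -1 [ 1.000e-03  1.000e-03 -2.469e+00]
```

```bash
python3 -m pendant '[[[3.6,-4.7,0],[0,0,0.1],1],[[7.2,-9.4,0],[0,0,0.2],1],[[10.8,-14.1,0],[0,0,0.3],1],[[14.4,-18.8,0],[0,0,0.4],1],[[18,-23.5,0],[0,0,0.5],1]]'
python3 go.py 0.445 0.225 0.243 -0.34
```

```text
t: 2.35
tool_pos: [0.3756, 0.0183, 0.2429]
ee_rot: [3.129, -0.274, 0.002]
wrist_force: [0.8, -0.6, -0.5]
grip_width: 0.0927
t 2.35 pos [0.3756 0.0183 0.2429] R [[0.985, -0.174, 0.001], [-0.174, -0.985, -0.0], [0.001, 0.0, -1.0]] q [-0.08  0.01  2.05 -0.    1.09  1.67] F [ 0.8 -0.6 -0.5] w 0.0927
shift cm [  3.25 -21.56  -0.  ]
turn 1 [ 0.    -0.001  0.165]
turn -1 [ 2.000e-03  0.000e+00 -2.976e+00]
```

```bash
python3 -m pendant '[[[0.8,-5.4,0],[0,0,0.06],1],[[1.6,-10.8,0],[0,0,0.11],1],[[2.4,-16.2,0],[0,0,0.165],1],[[3.2,-21.5,0],[0,0,0.165],1],[[3.2,-21.5,0],[0,0,0.165],1]]'
python3 - <<'E'
from cell import *
from h import *
ci=camera_info("wrist"); p,d=capture("wrist"); cv2.imwrite("pics/w2.png",p[:,:,::-1]); pickle.dump((p,d,ci),open("w2.pkl","wb"))
for k in ["blue","red"]:
    for s,c,m in blobs(p,k):
        z=np.array([atd((x,y),d[y,x],ci) for y,x in zip(*np.nonzero(m)) if d[y,x]>0]); print(k,s,c.round(1),atz(c,ci,.07).round(4),np.median(z,0).round(4))
E
```

```text
t: 2.98
tool_pos: [0.4439, 0.2254, 0.2421]
ee_rot: [-3.098, 0.521, 0.0]
wrist_force: [-0.6, -0.3, -0.6]
grip_width: 0.0931
blue [224 118  24  24 435] [235.5 129.4] [0.5082 0.229  0.07  ] [0.5083 0.229  0.0701]
blue [271 119  23  24 440] [281.9 130.3] [0.4891 0.177  0.07  ] [0.489  0.177  0.0701]
red [244 166  27  27 576] [257.4 178.9] [0.4418 0.2242 0.07  ] [0.4437 0.2236 0.077 ]
```

View pics/w2.png

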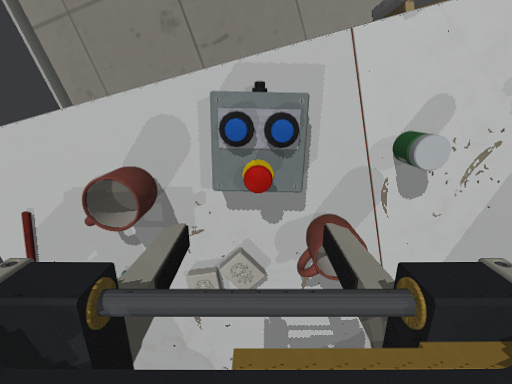

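The close view is unambiguous: blue caps at (235,129) and (282,130), red stop at (257,179). Depth puts the caps at z 0.070 m, and stereo agrees.

```bash
python3 go.py 0.4986 0.203 0.104 -0.355
```

```text
t 3.025 pos [0.4432 0.2239 0.242 ] R [[0.945, -0.328, -0.001], [-0.328, -0.945, -0.001], [-0.0, 0.001, -1.0]] q [ 0.37  0.24  1.77 -0.    1.12  2.28] F [-1.1  0.1 -0.3] w 0.0929
shift cm [ 5.92  0.15 13.8 ]
turn 1 [0.001 0.    0.021]
turn -1 [-1.000e-03  1.000e-03 -3.121e+00]
```

```bash
python3 -m pendant '[[[3,0.1,2],[0,0,0.021],0.414],[[5.9,0.1,5],[0,0,0.021],0.414],[[5.9,0.1,9],[0,0,0.021],0.414],[[5.9,0.1,12],[0,0,0.021],0.414],[[5.9,0.1,13],[0,0,0.021],0.414]]'
python3 - <<'E'
from cell import *
from h import *
ci=camera_info("wrist"); p,d=capture("wrist"); cv2.imwrite("pics/w3.png",cv2.resize(p[100:330,120:400],None,fx=2.5,fy=2.5)[:,:,::-1])
E
python3 go.py 0.4986 0.203 0.084 -0.355
```

```text
t: 3.65
tool_pos: [0.4975, 0.2016, 0.1113]
ee_rot: [3.09, -0.559, -0.004]
wrist_force: [0.3, 1.0, 0.2]
grip_width: 0.0476
t 3.7 pos [0.4975 0.2019 0.1112] R [[0.937, -0.35, -0.002], [-0.35, -0.937, -0.001], [-0.002, 0.002, -1.0]] q [ 0.3   0.49  1.79 -0.    0.87  2.23] F [-1.5 -0.9 -1.2] w 0.0439
shift cm [ 0.07 -0.15  2.72]
turn 1 [ 0.002  0.002 -0.003]
turn -1 [ 3.000e-03 -2.000e-03  3.139e+00]
```

View pics/w3.png

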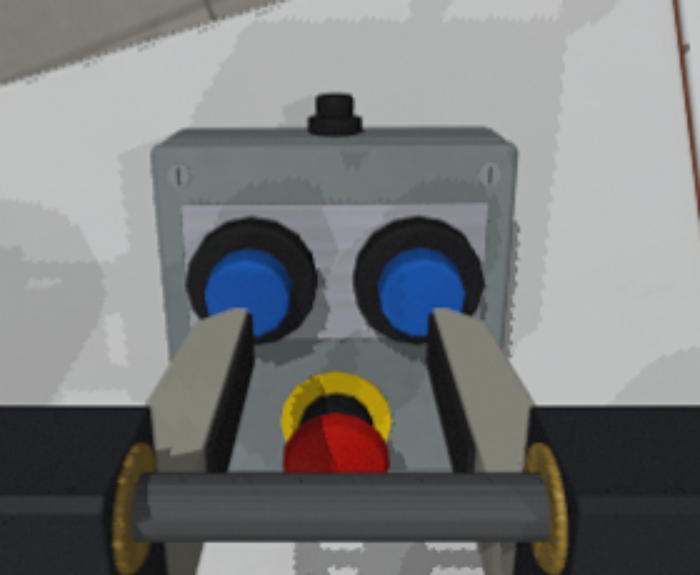

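```bash
python3 -m pendant '[[[0.1,-0.15,0.7],[0,0,0],0.414],[[0.1,-0.15,1.4],[0,0,0],0.414],[[0.1,-0.15,2.0],[0,0,0],0.414],[[0.1,-0.15,2.0],[0,0,0],0.414],[[0.1,-0.15,2.0],[0,0,0],0.414]]'
python3 - <<'E'
from cell import *
from h import *
ci=camera_info("wrist"); p,d=capture("wrist"); cv2.imwrite("pics/w4.png",cv2.resize(p[100:330,120:400],None,fx=2.5,fy=2.5)[:,:,::-1])
pickle.dump((p,d,ci),open("w4.pkl","wb"))
for s,c,m in blobs(p,'blue'): print(s,c)
E
python3 go.py 0.4986 0.203 0.084 -0.355
```

```text
t: 4.32
tool_pos: [0.4995, 0.2045, 0.0928]
ee_rot: [-3.092, 0.556, -0.0]
wrist_force: [0.1, -0.3, -0.1]
grip_width: 0.0384
[202 209  38  37 662] [223.08761329 222.5347432 ]
[277 209  39  33 641] [295.60686427 221.43213729]
t 4.375 pos [0.4995 0.2045 0.0929] R [[0.937, -0.349, 0.0], [-0.349, -0.937, 0.0], [0.0, -0.0, -1.0]] q [0.3  0.52 1.79 0.   0.83 2.23] F [0.  0.  0.7] w 0.0381
shift cm [-0.03  0.18  0.89]
turn 1 [-0.    -0.    -0.001]
turn -1 [-0.    0.    3.14]
```

View pics/w4.png

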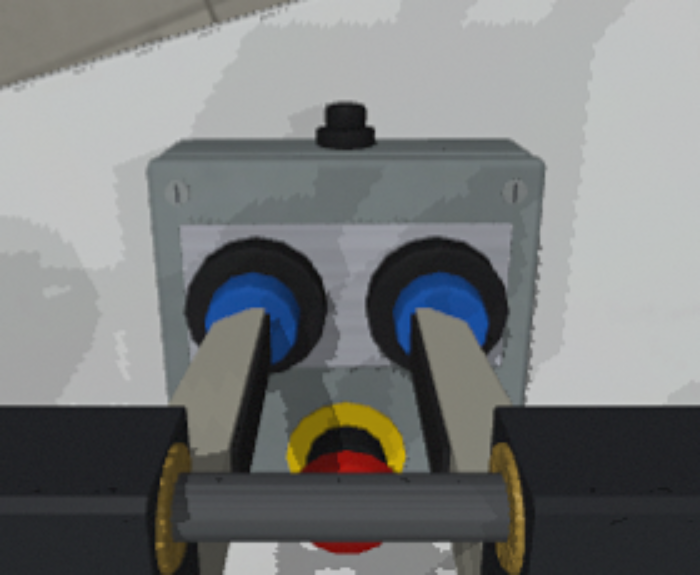

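```bash
python3 -m pendant '[[[0,0.1,0.5],[0,0,0],0.414],[[0,0.1,0.9],[0,0,0],0.414],[[0,0.1,1.2],[0,0,0],0.414],[[0,0.1,1.5],[0,0,0],0.414],[[0,0.1,1.5],[0,0,0],0.414]]'
python3 go.py 0.4986 0.203 0.078 -0.355
```

```text
t: 5.0
tool_pos: [0.4991, 0.2034, 0.0783]
ee_rot: [3.092, -0.556, -0.0]
wrist_force: [-3.9, -2.7, 12.1]
grip_width: 0.0387
t 5.0 pos [0.4991 0.2034 0.0783] R [[0.937, -0.349, -0.0], [-0.349, -0.937, -0.0], [-0.0, 0.0, -1.0]] q [ 0.3   0.54  1.8  -0.    0.8   2.23] F [-3.9 -2.7 12.1] w 0.0387
shift cm [-0.03  0.06  0.03]
turn 1 [ 0.     0.    -0.001]
turn -1 [ 0.   -0.    3.14]
```

```bash
python3 -m pendant '[[[0,0,0.1],[0,0,0],0.414],[[0,0,0.15],[0,0,0],0.414],[[0,0,0.15],[0,0,0],0.414],[[0,0,0.15],[0,0,0],0.414],[[0,0,0.15],[0,0,0],0.414]]'
python3 - <<'E'
from cell import *
from h import *
ci=camera_info("wrist"); p,d=capture("wrist"); cv2.imwrite("pics/w5.png",cv2.resize(p[100:330,120:400],None,fx=2.5,fy=2.5)[:,:,::-1])
s=observe(); print(s['t'],np.round(s['wrist_force'],1),np.round(s['torque'],2))
for s,c,m in blobs(p,'blue'):
    z=np.array([atd((x,y),d[y,x],ci) for y,x in zip(*np.nonzero(m)) if d[y,x]>0]); print(s,c.round(),np.percentile(z[:,2],[50,80,95]).round(4))
E
```

```text
t: 5.62
tool_pos: [0.4992, 0.2034, 0.078]
ee_rot: [3.092, -0.556, 0.0]
wrist_force: [-10.3, -3.7, 29.4]
grip_width: 0.0386
5.675 [-10.2  -5.   29.9] [-0.77  1.88 -0.03]
[198 217  39  34 429] [220. 229.] [0.0636 0.0643 0.0647]
[277 216  40  33 433] [296. 228.] [0.0635 0.0643 0.065 ]
```

View pics/w5.png

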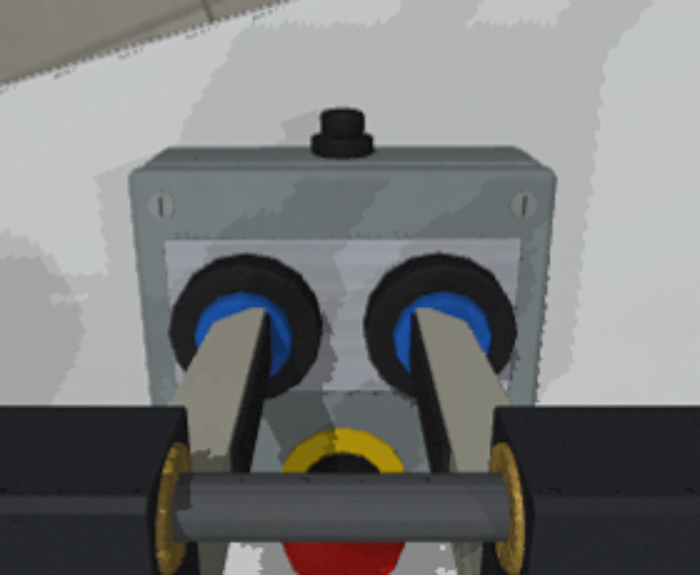

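Both caps have bottomed out: tops at about z 0.064 m, and 30 N in total. I'll hold here.

```bash
python3 -m pendant '[[[0,0,0],[0,0,0],0.414],[[0,0,0],[0,0,0],0.414],[[0,0,0],[0,0,0],0.414],[[0,0,0],[0,0,0],0.414],[[0,0,0],[0,0,0],0.414]]'
python3 -m pendant '[[[0,0,0],[0,0,0],0.414],[[0,0,0],[0,0,0],0.414],[[0,0,0],[0,0,0],0.414],[[0,0,0],[0,0,0],0.414],[[0,0,0],[0,0,0],0.414]]'
python3 -m pendant '[[[0,0,0],[0,0,0],0.414],[[0,0,0],[0,0,0],0.414],[[0,0,0],[0,0,0],0.414],[[0,0,0],[0,0,0],0.414],[[0,0,0],[0,0,0],0.414]]'
python3 -m pendant '[[[0,0,0],[0,0,0],0.414],[[0,0,0],[0,0,0],0.414],[[0,0,0],[0,0,0],0.414],[[0,0,0],[0,0,0],0.414],[[0,0,0],[0,0,0],0.414]]'
python3 -m pendant '[[[0,0,0],[0,0,0],0.414],[[0,0,0],[0,0,0],0.414],[[0,0,0],[0,0,0],0.414],[[0,0,-1.5],[0,0,0],0.414],[[0,0,-5],[0,0,0],0.414]]'
```

```text
t: 6.3
tool_pos: [0.4992, 0.2035, 0.078]
ee_rot: [3.092, -0.556, 0.0]
wrist_force: [-9.2, -4.9, 28.0]
grip_width: 0.0384
t: 6.92
tool_pos: [0.4991, 0.2035, 0.078]
ee_rot: [3.092, -0.556, 0.0]
wrist_force: [-9.7, -4.9, 29.7]
grip_width: 0.0387
t: 7.55
tool_pos: [0.4991, 0.2035, 0.078]
ee_rot: [3.092, -0.556, 0.0]
wrist_force: [-10.0, -4.0, 29.1]
grip_width: 0.0386
t: 8.18
tool_pos: [0.4991, 0.2035, 0.078]
ee_rot: [3.092, -0.556, 0.0]
wrist_force: [-10.7, -3.3, 28.5]
grip_width: 0.038
t: 8.8
tool_pos: [0.4983, 0.2032, 0.1257]
ee_rot: [3.091, -0.556, -0.004]
wrist_force: [-0.4, 0.3, 0.9]
grip_width: 0.0387
```

```bash
python3 - <<'E'
from cell import *
from h import *
ci=camera_info("wrist"); p,d=capture("wrist")
for k in ("blue","red"):
  for s,c,m in blobs(p,k):
    z=np.array([atd((x,y),d[y,x],ci) for y,x in zip(*np.nonzero(m)) if d[y,x]>0]); print(k,c.round(),np.percentile(z[:,2],[50,80,95]).round(4))
E
python3 go.py 0.378 -0.212 0.223 -0.18
```

```text
blue [223. 210.] [0.07   0.0707 0.0712]
blue [288. 210.] [0.0701 0.0707 0.0713]
red [265. 272.] [0.0767 0.0781 0.0789]
red [239. 282.] [0.0755 0.0758 0.0763]
red [246. 282.] [0.0777 0.0783 0.0789]
t 8.85 pos [0.5006 0.204  0.1306] R [[0.937, -0.349, 0.004], [-0.349, -0.937, 0.001], [0.003, -0.003, -1.0]] q [0.3  0.46 1.77 0.   0.91 2.23] F [3.5 1.3 3.7] w 0.0386
shift cm [ 3.05 43.24 -9.34]
turn 1 [-0.002 -0.004 -0.176]
turn -1 [-0.005  0.003  2.965]
```

Both caps are back up at 0.070 m. Now over to the toggle.

```bash
python3 -m pendant '[[[0,0,-5],[0,0,0],0.2],[[0.4,4,-9.3],[0,0,-0.02],0],[[0.8,10,-9.3],[0,0,-0.06],0],[[1.2,16,-9.3],[0,0,-0.1],0],[[1.6,22,-9.3],[0,0,-0.14],0]]'
python3 -m pendant '[[[0.3,5,0],[0,0,-0.03],0],[[0.6,10,0],[0,0,-0.04],0],[[0.9,15,0],[0,0,-0.04],0],[[1.2,19,0],[0,0,-0.04],0],[[1.2,19,0],[0,0,-0.04],0]]'
python3 go.py 0.378 -0.212 0.223 -0.18
```

```text
t: 9.48
tool_pos: [0.4367, -0.0098, 0.2192]
ee_rot: [3.124, -0.336, 0.001]
wrist_force: [1.3, -0.1, 1.2]
grip_width: 0.0004
t: 10.1
tool_pos: [0.4079, -0.1983, 0.219]
ee_rot: [3.129, -0.281, 0.0]
wrist_force: [-0.4, -0.3, -0.6]
grip_width: 0.0005
t 10.1 pos [ 0.4079 -0.1983  0.219 ] R [[0.984, -0.178, 0.0], [-0.178, -0.984, -0.0], [0.0, 0.0, -1.0]] q [-0.56  0.19  1.9  -0.    1.05  1.2 ] F [-0.4 -0.3 -0.6] w 0.0005
shift cm [-2.7   1.88 -0.4 ]
turn 1 [ 0.    -0.     0.001]
turn -1 [ 0.     0.    -3.141]
```

```bash
python3 -m pendant '[[[-2.7,1.9,0],[0,0,0],0],[[-2.7,1.9,0],[0,0,0],0],[[-2.7,1.9,0],[0,0,0],0],[[-2.7,1.9,0],[0,0,0],0],[[-2.7,1.9,0],[0,0,0],0]]'
python3 - <<'E'
from cell import *
from h import *
ci=camera_info("wrist"); p,d=capture("wrist"); cv2.imwrite("pics/w6.png",p[:,:,::-1]); pickle.dump((p,d,ci),open("w6.pkl","wb"))
m=((p.min(2)>110)).astype(np.uint8)
n,l,s,c=cv2.connectedComponentsWithStats(m)
for i in range(1,n):
    if 200<s[i][4]<4000: 
        v=c[i]; print(s[i],v.round(1),atz(v,ci,.117).round(4),d[int(v[1]),int(v[0])])
E
```

```text
t: 10.72
tool_pos: [0.3788, -0.2101, 0.2191]
ee_rot: [-3.129, 0.275, 0.0]
wrist_force: [-0.4, -0.3, -0.1]
grip_width: 0.0004
[  0   0  50  29 653] [25.   8.9] [ 0.5736 -0.0495  0.117 ] 0.9420669
[ 78   0  20  38 244] [87.3 18.2] [ 0.5577 -0.0983  0.117 ] 0.9495699
[247 110  26  36 520] [259.3 132.5] [ 0.4397 -0.2241  0.117 ] 0.23828852
[  51  316  100   36 2727] [ 98.4 330.8] [0.2417 0.0084 0.117 ] 0.46820152
```

View pics/w6.png

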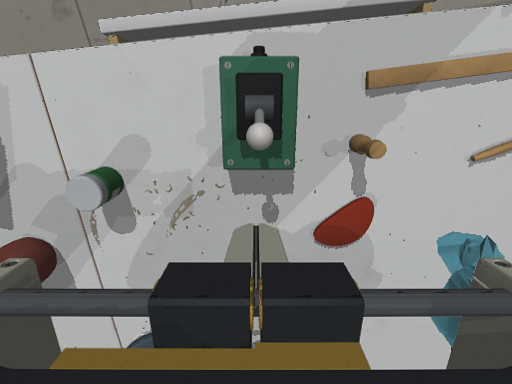

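Looking straight along the box, the knob is at (260,136). It lies 6 cm ahead of the closed fingers and 3.5 mm to +y. I'll lower behind it, then push.

```bash
python3 -m pendant '[[[0,0.35,3],[0,0,0],0],[[0,0.35,7],[0,0,0],0],[[0,0.35,10],[0,0,0],0],[[0,0.35,10.7],[0,0,0],0],[[0,0.35,10.7],[0,0,0],0]]'
python3 -m pendant '[[[1.5,0,0],[0,0,0],0],[[3,0,0],[0,0,0],0],[[4,0,0],[0,0,0],0],[[5,0,0],[0,0,0],0],[[5.5,0,0],[0,0,0],0]]'
python3 -m pendant '[[[0.5,0,0],[0,0,0],0],[[1,0,0],[0,0,0],0],[[1.5,0,0],[0,0,0],0],[[2,0,0],[0,0,0],0],[[2.3,0,0],[0,0,0],0]]'
python3 - <<'E'
from cell import *
from h import *
ci=camera_info("wrist"); p,d=capture("wrist"); cv2.imwrite("pics/w7.png",p[:,:,::-1])
E
python3 go.py 0.437 -0.224 0.112 -0.18
```

```text
t: 11.4
tool_pos: [0.3781, -0.2139, 0.1125]
ee_rot: [-3.129, 0.276, -0.0]
wrist_force: [-0.8, 0.5, 0.4]
grip_width: 0.0005
t: 12.02
tool_pos: [0.4325, -0.2235, 0.1121]
ee_rot: [-3.129, 0.276, -0.0]
wrist_force: [-2.5, 1.0, 1.4]
grip_width: 0.0002
t: 12.65
tool_pos: [0.4549, -0.2276, 0.1121]
ee_rot: [3.129, -0.276, 0.0]
wrist_force: [-0.9, 1.1, -0.3]
grip_width: 0.0006
t 12.7 pos [ 0.4551 -0.2276  0.1121] R [[0.985, -0.175, 0.0], [-0.175, -0.985, -0.0], [0.0, 0.0, -1.0]] q [-0.56  0.44  1.86  0.    0.84  1.19] F [-1.4 -0.4 -0.3] w 0.0006
shift cm [-1.85 -0.04  0.01]
turn 1 [ 0.    -0.     0.004]
turn -1 [ 1.000e-03  0.000e+00 -3.138e+00]
```

View pics/w7.png

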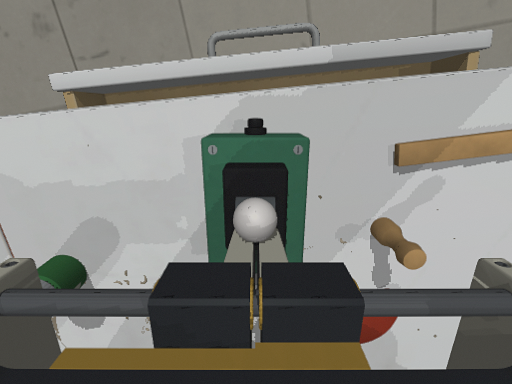

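The knob is riding ahead of the fingers at px (255,220), centred. I'll keep pushing.

```bash
python3 -m pendant '[[[0.3,0,0],[0,0,0],0],[[0.6,0,0],[0,0,0],0],[[0.9,0,0],[0,0,0],0],[[1.1,0,0],[0,0,0],0],[[1.1,0,0],[0,0,0],0]]'
python3 -m pendant '[[[0.1,0,0],[0,0,0],0],[[0.2,0,0],[0,0,0],0],[[0.3,0,0],[0,0,0],0],[[0.3,0,0],[0,0,0],0],[[0.3,0,0],[0,0,0],0]]'
```

```text
t: 13.32
tool_pos: [0.4645, -0.2291, 0.1118]
ee_rot: [-3.129, 0.276, 0.004]
wrist_force: [-6.3, 1.2, 1.7]
grip_width: 0.0006
t: 13.95
tool_pos: [0.4652, -0.2291, 0.1115]
ee_rot: [-3.127, 0.275, 0.013]
wrist_force: [-18.2, 1.1, 8.0]
grip_width: 0.0007
```

It has reached the hard stop: 18 N and no further motion. I'll back off and check.

```bash
python3 -m pendant '[[[-1,0,0],[0,0,0],0],[[-4,0,0],[0,0,0],0],[[-7,0,-2],[0,0,0],0],[[-9,0,-6],[0,0,0],0],[[-9,0,-11],[0,0,0],0]]'
python3 -m pendant '[[[0,0,0],[0,0,0],0],[[0,0,0],[0,0,0],0],[[0,0,0],[0,0,0],0],[[0,0,0],[0,0,0],0],[[0,0,0],[0,0,0],0]]'
python3 - <<'E'
from cell import *
from h import *
ci=camera_info("wrist"); p,d=capture("wrist"); cv2.imwrite("pics/w8.png",p[:,:,::-1]); pickle.dump((p,d,ci),open("w8.pkl","wb"))
c2=camera_info("side"); q,e=capture("side"); cv2.imwrite("pics/side8.png",cv2.resize(q[120:330,160:400],None,fx=2.8,fy=2.8,interpolation=2)[:,:,::-1]); pickle.dump((q,e,c2),open("s8.pkl","wb"))
s=observe(); print(s['t'],s['tool_pos'],s['wrist_force'])
E
```

```text
t: 14.58
tool_pos: [0.3787, -0.2138, 0.2231]
ee_rot: [-3.129, 0.277, 0.0]
wrist_force: [0.8, -0.1, 0.4]
grip_width: 0.0003
t: 15.2
tool_pos: [0.3797, -0.2141, 0.2217]
ee_rot: [-3.129, 0.276, 0.001]
wrist_force: [0.2, -0.1, 0.5]
grip_width: 0.0005
15.3 [ 0.37973656 -0.21414391  0.2219214 ] [ 0.85003326  0.8861709  -0.93823521]
```

View pics/w8.png

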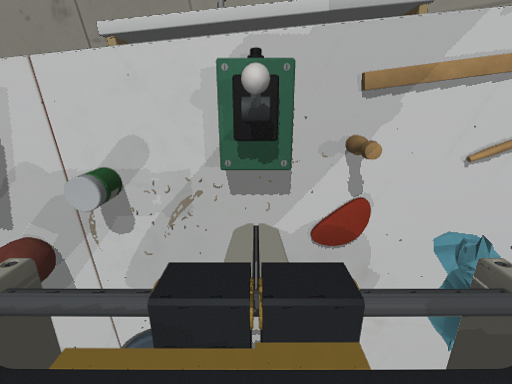

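View pics/side8.png

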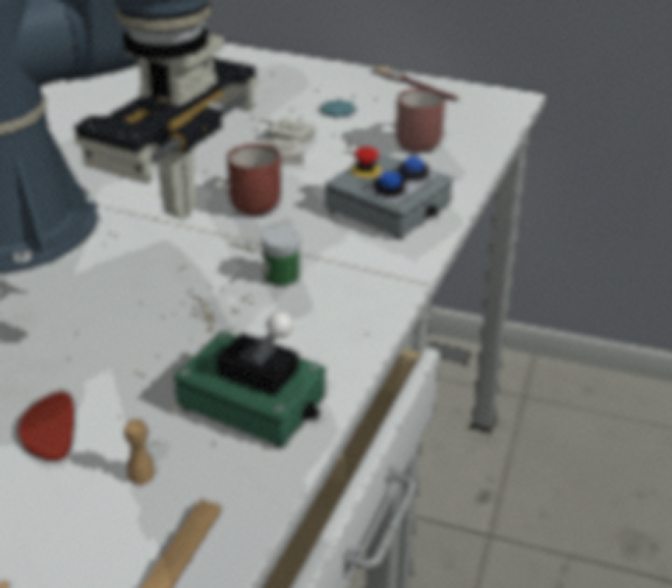

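```bash
python3 - <<'E'
from h import *
p,d,ci=pickle.load(open("w8.pkl","rb")); q,e,c2=pickle.load(open("s8.pkl","rb"))
P,r=tri((256,79),ci,(160+279/2.8-.3,120+323/2.8-.3),c2); print(P.round(4),r)
# pivot from lid screw corners
S=np.array([atz(x,ci,.046) for x in [(225,67),(287,67),(229,163),(286,163)]]); c=S.mean(0); x=np.array([np.cos(-.178),np.sin(-.178)])
print('knob rel. pivot along x mm',1e3*((P-c)[:2]@x)-10, 'start', 1e3*((np.array([.437,-.2235])-c[:2])@x)-10)
E
```

```text
[ 0.4876 -0.233   0.1181] 0.0011899530803545304
knob rel. pivot along x mm 26.36150513673752 start -25.15316891897932
```

The knob now sits 26 mm past the pivot, which is the fully-over position. Handing in.

```bash
python3 -c "
from cell import *
print(close_job())"
```

```text
the job is handed in; nothing more can be done
None
```

The job is done and handed in at about 15 s of the 53 s allowed.

- **Blue buttons:** I pressed both together, one fingertip on each. They stayed fully down for about 3.4 s at about 30 N for the pair. Depth readings showed both tops at 0.064 m while held and back at 0.070 m after release, and the red stop button was never touched.
- **Toggle:** only after the release, I pushed it with closed fingers until it hit its hard stop at 18 N. The last two-view check puts the knob 26 mm past the pivot on the far side, against 25 mm on the near side at the start.
- **Jar, stamp and mug:** in the final pictures all three still stand where they were, and the gripper is clear of everything. This was judged by eye, not measured.
- **Misses along the way:** the network once took the stamp for the toggle knob and twice took a blue button for another item (jar, stamp). I rejected these against the pictures. Two position readings taken one control period apart differed by about 1.5 mm, which did not matter here.

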